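Press a two-block toy body down onto the stops of a sprung jig

TASK

Dry-fit a toy truck body in the pressing jig: lay the long brown block flat and centred on the jig's red sprung plate, lengthwise so that its ends lie over the two steel stops, and let go of it. Then set the shorter pale block flat, centred and lengthwise on top of it and press the stack straight down until the plate gives way and the brown block sits hard on both stops. Finish still holding it pressed there, firmly but without crushing it, and leave the toy car, the tape measure and the sanding block where they are.

Things in the scene. Friction and masses are not known exactly. Their poses are not given: they have to be found in the camera images.
- brown_mid (a point): centre of the brown sawn wood block: 45 (x) x 100 (y) x 35 (z) mm, about 0.11 kg, lies flat on the bench at the start, 35 mm high; origin at its middle, 17.5 mm above its underside; y along its length, z up. Grip across its 45 mm width.
- pale_mid (a point): centre of the pale sawn wood block: 50 (x) x 80 (y) x 25 (z) mm, about 0.07 kg, lies flat on the bench at the start, 25 mm high; origin at its middle, 12.5 mm above its underside; y along its length, z up. Grip across its 50 mm width.
- plate_top (a point): middle of the top face of the jig's red sprung plate, 44 (x) x 54 (y) mm, level, 58 mm above the bench when up; y runs along the jig from stop to stop, z up. The jig is screwed down: plywood base 110 (x) x 170 (y) x 18 mm. The plate only slides straight down.
- plate (a joint): how far the red plate is pressed down, m: 0 = up, where its spring pushes up with about 4 N (enough to carry both blocks); the spring stiffens by 0.5 N per mm to about 11 N at 0.014, where a block lying on the plate meets the stops. Springs back when let go.
- stop_left_top (a point): middle of the top face of one fixed steel stop, 50 (x) x 28 (y) mm, 44 mm above the bench, 14 mm lower than the plate when up; it stands 46 mm from the plate's middle along the jig's +y
- stop_right_top (a point): the same for the other steel stop, 46 mm from the plate's middle along the jig's -y
- stop_left: the steel stop on the jig's +y side; origin in its foot, 26 mm under its top face
- stop_right: the steel stop on the jig's -y side; origin in its foot, 26 mm under its top face
- brown_block: the brown block itself; origin at the middle of its underside
- pale_block: the pale block itself; origin at the middle of its underside
- toy_car_a: bystander: wooden toy car, 62 x 173 x 73 mm; origin at the middle of its underside
- tape_measure: bystander: yellow tape measure, 34 x 82 x 64 mm; origin at the middle of its underside
- sand_block_b: bystander: wooden sanding block with a dark red face, 46 x 90 x 31 mm; origin at the middle of its underside
- jig: the whole jig with its plate and stops; origin at the middle of the underside of its plywood base, y along the jig, z up
Mind the look-alikes: they are no part of the job. What is shaped like the pale_block but purple is not meant.

How it is judged:
On the way:
1. the brown block lies on the red plate by itself, let go, with the plate still up (horizontal distance between brown_mid and plate_top below 0.009 m and angle between the y axis of brown_mid and the y axis of plate_top, either way round below 0.14 rad and contact force between brown_block and jig above 0.3 N and contact force between the fingers and brown_block below 0.1 N and angle between brown_mid's own z axis and vertical below 0.06 rad and value of joint plate below 0.004 m), for 0.2 s.
At the end, for the whole second after the job is handed in: Brown block centred on the plate (9 mm, 8 deg), level (2 deg), on both stops with 0.7 N or more each, plate down 12.5 mm; pale block flat on it, centred (10 mm, 9.5 deg), pressed on it with 6 N or more by the gripper, which still touches it; both at rest (horizontal distance between brown_mid and plate_top below 0.009 m and angle between the y axis of brown_mid and the y axis of plate_top, either way round below 0.14 rad and value of joint plate above 0.0125 m and angle between brown_mid's own z axis and vertical below 0.035 rad and angle between pale_mid's own z axis and vertical below 0.06 rad and contact force between brown_block and stop_left above 0.7 N and contact force between brown_block and stop_right above 0.7 N and contact force between pale_block and brown_block above 6 N and contact force between the fingers and pale_block above 2 N and horizontal distance between pale_mid and brown_mid below 0.01 m and angle between the y axis of pale_mid and the y axis of brown_mid, either way round below 0.17 rad and z of pale_mid in the frame of brown_mid between 0.027 and 0.033 m and linear speed of each of brown_block, pale_block below 0.01 m/s); the arm keeps its last pose, push and grip.
It fails at once if the blocks are crushed: more than 70 N on a stop or between the blocks (contact force between brown_block and stop_left above 70 N or contact force between brown_block and stop_right above 70 N or contact force between pale_block and brown_block above 70 N).
It fails at once if the toy car is moved more than 20 mm (distance of toy_car_a from where it was at the start of the episode above 0.02 m).
It fails at once if the tape measure is moved more than 20 mm (distance of tape_measure from where it was at the start of the episode above 0.02 m).
It fails at once if the sanding block is moved more than 20 mm (distance of sand_block_b from where it was at the start of the episode above 0.02 m).
It also fails if it takes over 64 s, if anything falls off the work surface, if the arm or the gripper's body presses on something with over 40 N, if the wrist force passes 120 N, or if a joint passes its speed limit or range.

ROBOT

A 7-joint arm with a two-finger parallel gripper is mounted at the origin on a cart in front of the work surface, level with it; the furniture and walls round the work are solid. World frame = base frame: x ahead of the robot, y to its left, z up, the work surface at z = 0. Lengths are in m, angles in rad, forces in N, time in s.
With the tool pointing down it reaches from about 0.4 to 0.85 m from the base axis. Payload 4.5 kg.
Tool frame: the origin (TCP) lies on the centre line of the jaws, within the pads' length; the fingertips stand 8 mm ahead of it and the grasp point (between the pads) lies 11 mm behind it; z points along the fingers, x is the direction in which the jaws open and shut, and the axes are right-handed (so a half turn about z gives the same grasp; the last joint's range is limited). The gripper opens to 88 mm and grips with 3 to 60 N. Pads are 18 mm wide; open, the fingers measure 123 mm over their backs; the gripper's body (75 mm by 187 mm) begins 45 mm behind the grasp point.
Start: joints at [-1.151, 0.689, -0.195, 1.565, 0.157, 0.902, -0.215], TCP at [0.235, 0.579, 0.247] pointing down, gripper open.
Joint ranges: [-3.01, 3.01], [-0.46, 2.08], [-1.47, 1.51], [0.13, 2.56], [-1, 4.14], [0.04, 2.09], [-2.66, 2.66]. Speed limits (rad/s): [2.57, 2.57, 3.14, 3.14, 3.14, 3.14, 3.14].

INTERFACE

Orientations are given as a unit quaternion [x, y, z, w].
In Python, from plant import get_state, snapshot, finish_job, boxes_of, pinpoint gives the robot as it stands.
- The arm moves only by the shell command python3 -m creep 'ROWS' [FORCE]. ROWS is JSON, a list of rows, each an object with "hand": the finger opening in m, from 0 to 0.0881; "slide": the shift along the tool's x, y, z in m, a list of three; "turn": the turn about the tool's z in degrees. A call has 1 to 5 rows; each row shifts and turns the commanded pose from where the row before left it, along the tool's axes as they then stand; what a row does not reach is not made up. A row lasts 1/8 s, in which the tool goes at most 62.5 mm and 10.7 degrees, less where a joint would pass 70% of its speed; a pose out of reach is approached as far as the arm can. A call is refused whole if a number of a shift passes 0.0625 or a number of a turn 10.7, either way. A call with a gripper value outside its range is refused whole. The fingers move at their own pace and stop on an object; FORCE is the grip in N (left out, the last holds). Time passes only in rows, so rows that do not move let the fingers close. It gives the time, the measured TCP pose, the force and the opening at its end, in the units of the state.
- get_state(): the state, without advancing time (a new reading comes with each control period).
- snapshot(name): name is "scene" or "top" or "wrist"; returns a dict with "frame" (480x640x3 uint8, red, green, blue), "depth" (480x640 float32, m along the optical axis (not along the pixel's ray), 0 where there is no reading), "mtx" (3x3 intrinsics, pixels), "camera_from_world" (4x4, takes a point from world to camera coordinates). Camera axes: x right, y down, z forward; pixel columns grow to the right and rows downward; lengths in m; the calibration is good to about 2 mm. A picture is of the moment at which its call begins.
- finish_job(): hands the job in, once; it reports no verdict.
Trained networks look in a picture, given as the dict that the camera call returned (one of the last four; its "shot" number tells which), for a name from the list of things; names that differ only in an ending like _2 or _b are one class to them, and where a whole thing is asked for, a point or a joint stands for the part that bears it (a point fixed in the world has none). Each returns a list of dicts, best first, with "conf" (0 to 1); they miss things now and then, are a little off and sometimes report something else, mostly with a low value. They report only what shows in the picture. A call takes as long as a camera call. They do not tell look-alikes from the thing itself.
- boxes_of(target, picture): "uv" ([column, row] in pixels, amid what is visible of it).
- pinpoint(target, picture): "uv" ([column, row] in pixels: a listed point, or the origin of a listed thing).
The state is a dict: "clock": time; "q": joint angles; "qd": joint speeds; "joint_torque": joint torques, N m; "tool_pos": TCP position; "eef_rot": TCP orientation; "contact_force": force on the tool from outside, world axes, zero at the start; "moment": the same for the moment, N m; "opening": opening from 0.0 (shut) to 1.0 (fully open).
Only numpy, scipy, OpenCV 4.12 (cv2) and the standard library are available. Lean on these libraries where they do the work, as an engineer would, in place of code of your own. Each camera call takes 0.05 s, during which the arm holds its last target.

## Working session

There is one attempt and no reset: what is moved stays moved. The work goes in short steps, Python scripts to look and compute and a shell command to move; the robot and the scene stay as the last step left them, time stands still between calls to the robot, and variables do not carry over. Pictures are saved under pics/ and viewed, and the job is handed in when it is done.

```bash
ls; mkdir -p pics
python3 - <<'E'
from plant import *
import cv2
print(get_state())
for n in ["scene","top"]:
    s=snapshot(n); cv2.imwrite(f"pics/{n}0.png",s["frame"][:,:,::-1]); print(n,s["mtx"],s["camera_from_world"],s["shot"])
E
```

```text
pics
{'clock': 0.0, 'q': array([-1.15123569,  0.68997528, -0.19450829,  1.56634225,  0.15729625,
        0.90247996, -0.21508885]), 'qd': array([ 0.00044457, -0.00097518, -0.00010692, -0.00075926, -0.00185107,
        0.00042651,  0.00229277]), 'joint_torque': array([ 7.65734535e-05, -5.27565050e+01, -1.26675267e+00, -1.53426987e+01,
       -5.26315137e-02,  6.61448896e-03,  1.69684099e-04]), 'tool_pos': array([0.23498073, 0.57848412, 0.24591578]), 'eef_rot': array([ 8.29512132e-01,  5.58487958e-01, -7.13974232e-04,  5.59470234e-04]), 'contact_force': array([0.04683345, 0.05456418, 0.21631509]), 'moment': array([ 0.01826464,  0.05489338, -0.00696586]), 'opening': 1.0036639985562226}
scene [[475.06223473   0.         318.70172291]
 [  0.         475.06223473 237.03202872]
 [  0.           0.           1.        ]] [[ 0.78044115 -0.62522793  0.00128537 -0.51558239]
 [-0.34784958 -0.4359099  -0.83005014  0.18792004]
 [ 0.51953083  0.64735817 -0.55768729  1.14456036]
 [ 0.          0.          0.          1.        ]] 1
top [[482.14469256   0.         314.53896803]
 [  0.         482.14469256 242.90708765]
 [  0.           0.           1.        ]] [[ 0.01917695 -0.99978797  0.00750048 -0.14687332]
 [-0.99076502 -0.02000995 -0.13410545  0.57786427]
 [ 0.1342271  -0.00485948 -0.99093868  1.27432717]
 [ 0.          0.          0.          1.        ]] 2
```

View pics/scene0.png

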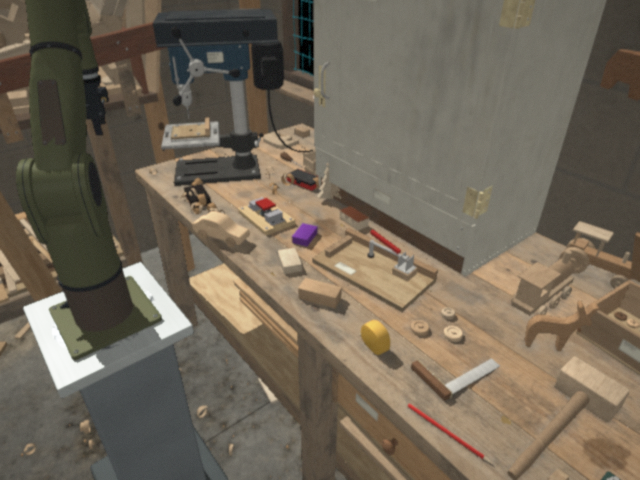

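View pics/top0.png

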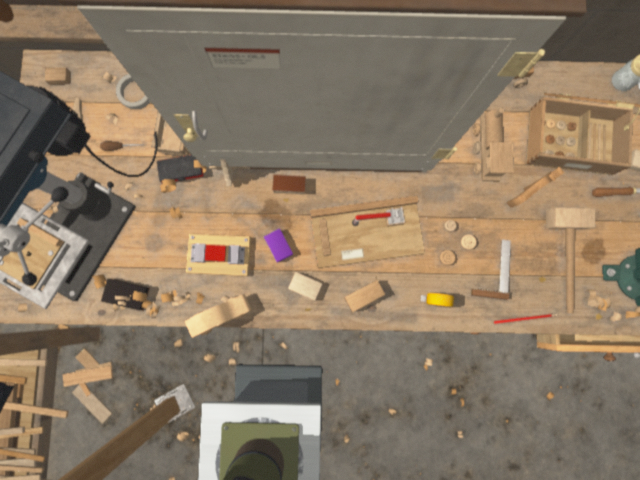

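The scene and top views show the jig at top pixel (218,255), the pale block at (305,286) and the brown block at (365,295). The purple look-alike is at (278,245), the car at (218,315), the tape at (438,299) and the sanding block at (290,184).

```bash
cat > h.py <<'E'
from plant import *
import numpy as np, cv2
from scipy.spatial.transform import Rotation as R
def ray(s,uv,z):
    T=np.linalg.inv(s["camera_from_world"]); K=s["mtx"]
    d=T[:3,:3]@(np.linalg.inv(K)@[uv[0],uv[1],1.]); o=T[:3,3]
    return o+d*(z-o[2])/d[2]
def proj(s,p):
    c=s["camera_from_world"]@np.append(p,1); u=s["mtx"]@c[:3]; return u[:2]/u[2]
def cloud(s):
    v,u=np.mgrid[0:480,0:640]; d=s["depth"]; K=s["mtx"]
    P=np.stack([(u-K[0,2])/K[0,0]*d,(v-K[1,2])/K[1,1]*d,d,np.ones_like(d)],-1)
    return (P@np.linalg.inv(s["camera_from_world"]).T)[...,:3]
def tool():
    st=get_state(); M=R.from_quat(st["eef_rot"]).as_matrix(); return st,M
E
python3 - <<'E'
from h import *
s=snapshot("top")
for n,z in [("brown_mid",.0175),("pale_mid",.0125),("plate_top",.058),("stop_left_top",.044),("stop_right_top",.044),("toy_car_a",0),("tape_measure",0),("sand_block_b",0)]:
    for r in pinpoint(n,s)[:3]: print(n,np.round(r["uv"],1),round(r["conf"],2),np.round(ray(s,r["uv"],z),4))
P=cloud(s)
for n,uv,zz in [("brown",(365,295),.035),("pale",(305,286),.025),("car",(218,315),.03),("cab",(300,165),0)]:
    print(n,np.round(P[uv[1],uv[0]],4))
c=P[60:168:20,300]; print(np.round(c,3))
for n,uv,zz in [("brown",(365,295),.035),("pale",(305,286),.025)]:
    w=P[uv[1]-30:uv[1]+30,uv[0]-30:uv[0]+30].reshape(-1,3); w=w[abs(w[:,2]-zz)<.006]
    print(n,len(w),cv2.minAreaRect((w[:,:2]*1000).astype(np.float32)))
E
```

```text
brown_mid [202.8 252.9] 0.71 [0.5496 0.172  0.0175]
brown_mid [362.4 296.3] 0.58 [ 0.4391 -0.2691  0.0175]
pale_mid [308.4 285.8] 0.97 [ 0.465  -0.121   0.0125]
pale_mid [214.6 253.5] 0.41 [0.5491 0.1405 0.0125]
plate_top [215.3 254.2] 0.91 [0.5423 0.1293 0.058 ]
stop_left_top [201.7 251.4] 0.78 [0.5507 0.1692 0.044 ]
stop_left_top [214.2 250.5] 0.74 [0.5538 0.1356 0.044 ]
stop_right_top [230.9 253. ] 0.84 [0.5479 0.0902 0.044 ]
toy_car_a [221.1 315.3] 0.93 [0.3801 0.1172 0.    ]
toy_car_a [303.9 286. ] 0.23 [ 0.4648 -0.1085  0.    ]
tape_measure [436.5 296.2] 0.84 [ 0.4438 -0.4765  0.    ]
sand_block_b [288.1 187.1] 0.93 [ 0.745  -0.0572  0.    ]
brown [ 0.4423 -0.2745  0.0326]
pale [ 0.4637 -0.1119  0.026 ]
car [0.3821 0.1115 0.0748]
cab [ 0.7845 -0.0922  0.0866]
[[ 0.778 -0.105  0.652]
 [ 0.778 -0.104  0.587]
 [ 0.779 -0.102  0.508]
 [ 0.777 -0.1    0.418]
 [ 0.779 -0.097  0.297]
 [ 0.784 -0.093  0.132]]
brown 606 ((442.1106872558594, -273.111572265625), (45.0550651550293, 100.67508697509766), 28.943464279174805)
pale 651 ((487.39349365234375, -110.0385971069336), (117.89576721191406, 162.3462371826172), 1.3161797523498535)
```

```bash
python3 -m creep '[{"hand":0.088,"slide":[-0.035,0.046,0],"turn":0},{"hand":0.088,"slide":[-0.035,0.046,0],"turn":0},{"hand":0.088,"slide":[-0.035,0.046,0],"turn":0},{"hand":0.088,"slide":[-0.035,0.046,0],"turn":0},{"hand":0.088,"slide":[-0.035,0.046,0],"turn":0}]' 30
```

```text
clock: 1.18
tool_pos: [0.3834, 0.3289, 0.247]
eef_rot: [0.83, 0.558, 0.0, -0.0]
contact_force: [1.5, 0.1, 0.2]
opening: 1.002
```

```bash
python3 -m creep '[{"hand":0.088,"slide":[-0.035,0.046,0],"turn":0},{"hand":0.088,"slide":[-0.035,0.046,0],"turn":0},{"hand":0.088,"slide":[-0.035,0.046,0],"turn":0},{"hand":0.088,"slide":[0,0,0],"turn":0},{"hand":0.088,"slide":[0,0,0],"turn":0}]'
python3 - <<'E'
from h import *
s=snapshot("wrist"); cv2.imwrite("pics/w1.png",s["frame"][:,:,::-1])
st,M=tool(); print(st["tool_pos"],M.round(4))
for n,z in [("plate_top",.058),("stop_left_top",.044),("stop_right_top",.044),("jig",0),("pale_mid",.0125),("toy_car_a",0)]:
    for r in pinpoint(n,s)[:3]: print(n,np.round(r["uv"],1),round(r["conf"],2),np.round(ray(s,r["uv"],z),4))
E
```

```text
clock: 1.8
tool_pos: [0.4706, 0.1817, 0.2468]
eef_rot: [0.83, 0.558, 0.0, -0.0]
contact_force: [-0.0, 0.3, 0.3]
opening: 1.001
[0.4702519  0.18252947 0.24685369] [[ 3.746e-01  9.272e-01 -1.000e-04]
 [ 9.272e-01 -3.746e-01  1.100e-03]
 [ 1.000e-03 -5.000e-04 -1.000e+00]]
plate_top [302.1 307. ] 0.72 [0.5483 0.1354 0.058 ]
stop_left_top [339.3 288.2] 0.56 [0.5494 0.1754 0.044 ]
stop_right_top [260.2 317.7] 0.81 [0.5493 0.0871 0.044 ]
jig [303.4 285. ] 0.95 [0.549  0.1345 0.    ]
pale_mid [ 73.3 303.1] 0.75 [ 0.4668 -0.111   0.0125]
toy_car_a [225.7 154.5] 0.84 [0.3847 0.1163 0.    ]
toy_car_a [338.7 288. ] 0.36 [0.5677 0.1706 0.    ]
```

View pics/w1.png

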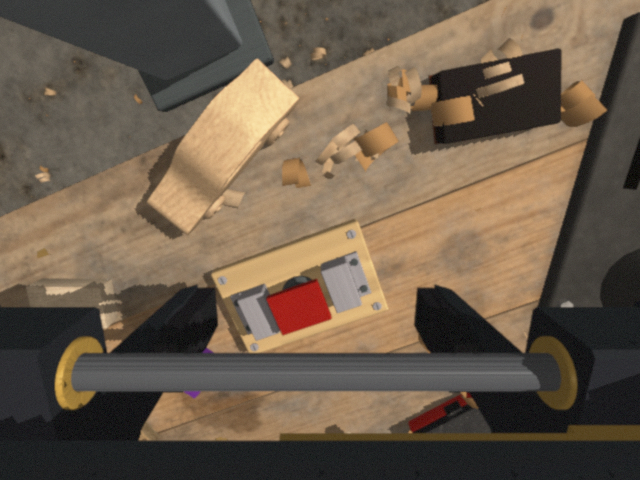

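Run:
```python
from h import *
s=snapshot("wrist"); P=cloud(s); hsv=cv2.cvtColor(s["frame"],cv2.COLOR_RGB2HSV)
red=((hsv[...,0]<8)|(hsv[...,0]>172))&(hsv[...,1]>170)&(abs(P[...,2]-.058)<.012)
w=P[red]; print(len(w),np.median(w[:,2]),cv2.minAreaRect((w[:,:2]*1000).astype(np.float32)),w.mean(0))
# base
from collections import Counter
m=(P[...,2]>.012)&(P[...,2]<.024)&(abs(P[...,0]-.549)<.08)&(abs(P[...,1]-.13)<.11)
print(m.sum(),cv2.minAreaRect((P[m][:,:2]*1000).astype(np.float32)))
m=(P[...,2]>.039)&(P[...,2]<.049)&(abs(P[...,0]-.549)<.05)&(abs(P[...,1]-.13)<.08)
for k in (m&(P[...,1]>.15),m&(P[...,1]<.11)): print(k.sum(),np.median(P[k],0),cv2.minAreaRect((P[k][:,:2]*1000).astype(np.float32)))
```

```text
2231 0.057304820316379845 ((548.4530029296875, 131.7938690185547), (53.22281265258789, 43.81923294067383), 88.8353500366211) [0.54727271 0.13232155 0.0571452 ]
8740 ((549.0084228515625, 131.38491821289062), (169.36936950683594, 110.28498077392578), 88.30640411376953)
1272 [0.54893054 0.17730043 0.04326287] ((550.2667846679688, 174.07919311523438), (34.226295471191406, 50.4863395690918), 88.68258666992188)
1208 [0.54616331 0.08596695 0.04322996] ((547.5941162109375, 88.40341186523438), (34.384910583496094, 50.15114212036133), 88.91429901123047)
```

Wrist view: the plate is at pixel (300,307) with the stops beside it at (255,315) and (345,285). The car is at (225,150). Depth gives plate (0.5485,0.1317), with the jig axis at 88.5°. The sizes and heights match the given ones. On to the blocks.

```bash
python3 -m creep '[{"hand":0.088,"slide":[-0.052,0.0144,0],"turn":0},{"hand":0.088,"slide":[-0.052,0.0144,0],"turn":0},{"hand":0.088,"slide":[-0.052,0.0144,0],"turn":0},{"hand":0.088,"slide":[-0.052,0.0144,0],"turn":0},{"hand":0.088,"slide":[-0.052,0.0144,0],"turn":0}]'; python3 -m creep '[{"hand":0.088,"slide":[-0.052,0.0144,0],"turn":0},{"hand":0.088,"slide":[-0.052,0.0144,0],"turn":0},{"hand":0.088,"slide":[-0.052,0.0144,0],"turn":0},{"hand":0.088,"slide":[0,0,0],"turn":9.75},{"hand":0.088,"slide":[0,0,0],"turn":9.75}]';  python3 -m creep '[{"hand":0.088,"slide":[0,0,0],"turn":9.75},{"hand":0.088,"slide":[0,0,0],"turn":9.75},{"hand":0.088,"slide":[0,0,0],"turn":0},{"hand":0.088,"slide":[0,0,0],"turn":0}]'
cat > blk.py <<'E'
from h import *
def top(s,c,z,r=.085,tol=.006):
    P=cloud(s); m=((abs(P[...,2]-z)<tol)&(np.hypot(P[...,0]-c[0],P[...,1]-c[1])<r)).astype(np.uint8)
    n,l,st,ce=cv2.connectedComponentsWithStats(m); k=1+np.argmax(st[1:,4]); w=P[l==k]
    return st[k,4],np.median(w[:,2]),cv2.minAreaRect((w[:,:2]*1000).astype(np.float32))
E
python3 - <<'E'
from blk import *
s=snapshot("wrist"); cv2.imwrite("pics/w2.png",s["frame"][:,:,::-1])
st,M=tool(); print(st["tool_pos"],M.round(4))
for n,z in [("brown_mid",.0175),("pale_mid",.0125)]:
    for r in pinpoint(n,s)[:3]: print(n,np.round(r["uv"],1),round(r["conf"],2),np.round(ray(s,r["uv"],z),4))
print(top(s,(.442,-.273),.035)); print(top(s,(.465,-.115),.025))
E
```

```text
clock: 2.82
tool_pos: [0.4395, -0.0882, 0.2469]
eef_rot: [0.829, 0.559, 0.0, 0.0]
contact_force: [0.3, -0.2, -0.4]
opening: 1.002
clock: 3.45
tool_pos: [0.4207, -0.2485, 0.2466]
eef_rot: [0.914, 0.406, 0.0, -0.0]
contact_force: [0.4, 0.7, -0.2]
opening: 1.002
clock: 3.95
tool_pos: [0.4211, -0.2474, 0.2467]
eef_rot: [0.968, 0.251, 0.0, -0.0]
contact_force: [-0.6, -0.7, -0.4]
opening: 0.999
[ 0.4210367  -0.24745366  0.2466857 ] [[ 8.743e-01  4.854e-01  1.000e-04]
 [ 4.854e-01 -8.743e-01  2.000e-04]
 [ 1.000e-04 -1.000e-04 -1.000e+00]]
brown_mid [326.3 240.1] 0.76 [ 0.4463 -0.2701  0.0175]
pale_mid [567.6  96.6] 0.95 [ 0.5789 -0.0349  0.0125]
pale_mid [427.8 111.1] 0.82 [ 0.4692 -0.1107  0.0125]
(np.int32(4223), np.float64(0.03435848413991155), ((443.3907775878906, -273.1009521484375), (45.07426452636719, 100.4608383178711), 29.39752197265625))
(np.int32(4854), np.float64(0.024322772349327837), ((466.85198974609375, -111.08915710449219), (80.521240234375, 50.38363265991211), 67.04227447509766))
```

View pics/w2.png

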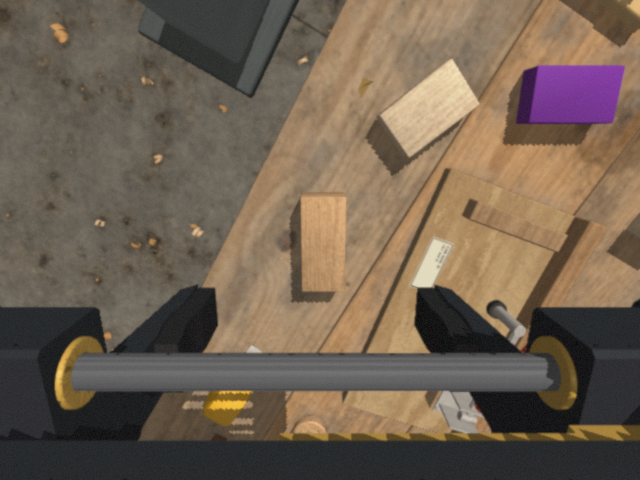

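Wrist view: brown block at (324,242), pale at (430,110), purple look-alike at (572,95). Fitted sizes and heights match. I'll check the surroundings' heights under the gripper body before descending.

```bash
python3 - <<'E'
from blk import *
s=snapshot("wrist");P=cloud(s)
def chk(c,a,name,hl=.1,hw=.04):
    t=np.array([np.cos(a),np.sin(a)]); n=np.array([t[1],-t[0]])
    q=P[...,:2]-np.array(c); u=q@t; v=q@n
    m=(abs(u)<hl)&(abs(v)<hw)&(s["depth"]>0)&(P[...,2]<.1); print(name,"body max z",P[...,2][m].max())
    m=(abs(u)<.066)&(abs(u)>.03)&(abs(v)<.012)&(s["depth"]>0)&(P[...,2]<.1); print(" finger max",P[...,2][m].max(),m.sum())
chk((.4434,-.2731),np.radians(29.4),"brown"); chk((.4669,-.1111),np.radians(-23),"pale")
E
python3 -m creep '[{"hand":0.088,"slide":[0.0072,0.0333,0.03],"turn":-0.36},{"hand":0.088,"slide":[0,0,0.06],"turn":0},{"hand":0.088,"slide":[0,0,0.06],"turn":0},{"hand":0.088,"slide":[0,0,0.04],"turn":0},{"hand":0.088,"slide":[0,0,0],"turn":0}]'
```

```text
brown body max z 0.03665015519142384
 finger max 0.0027036402076064947 1379
pale body max z 0.040605130167282066
 finger max 0.018879902162156792 1841
clock: 4.78
tool_pos: [0.4417, -0.2722, 0.0543]
eef_rot: [0.967, 0.253, -0.002, -0.002]
contact_force: [0.0, -0.3, 0.3]
opening: 1.003
```

```bash
python3 -m creep '[{"hand":0.088,"slide":[0,0,0.03],"turn":0},{"hand":0.088,"slide":[0,0,0.012],"turn":0},{"hand":0.088,"slide":[0,0,0],"turn":0}]'; python3 -m creep '[{"hand":0.03,"slide":[0,0,0],"turn":0},{"hand":0.03,"slide":[0,0,0],"turn":0},{"hand":0.03,"slide":[0,0,0],"turn":0},{"hand":0.03,"slide":[0,0,0],"turn":0},{"hand":0.03,"slide":[0,0,0],"turn":0}]' 25
```

```text
clock: 5.15
tool_pos: [0.4436, -0.2734, 0.0154]
eef_rot: [0.968, 0.253, 0.0, 0.0]
contact_force: [-0.3, 0.1, 0.0]
opening: 0.998
clock: 5.78
tool_pos: [0.4435, -0.2732, 0.0148]
eef_rot: [0.968, 0.253, 0.0, 0.0]
contact_force: [-0.4, 0.7, 1.4]
opening: 0.508
```

```bash
python3 -m creep '[{"hand":0.03,"slide":[0,0,-0.03],"turn":0},{"hand":0.03,"slide":[0,0,-0.05],"turn":0},{"hand":0.03,"slide":[0,0,-0.05],"turn":0},{"hand":0.03,"slide":[0,0,-0.03],"turn":0},{"hand":0.03,"slide":[0.018,-0.0188,0],"turn":0}]';python3 -m creep '[{"hand":0.03,"slide":[0.0363,-0.0376,0],"turn":0},{"hand":0.03,"slide":[0.0363,-0.0376,0],"turn":0},{"hand":0.03,"slide":[0.0363,-0.0376,0],"turn":0},{"hand":0.03,"slide":[0.0363,-0.0376,0],"turn":0},{"hand":0.03,"slide":[0.0363,-0.0376,0],"turn":0}]'; python3 -m creep '[{"hand":0.03,"slide":[0.0363,-0.0376,0],"turn":0},{"hand":0.03,"slide":[0.0363,-0.0376,0],"turn":0},{"hand":0.03,"slide":[0.018,-0.0188,0],"turn":5},{"hand":0.03,"slide":[0,0,0],"turn":8},{"hand":0.03,"slide":[0,0,0],"turn":9}]'; python3 -m creep '[{"hand":0.03,"slide":[0,0,0],"turn":8.9},{"hand":0.03,"slide":[0,0,0],"turn":0},{"hand":0.03,"slide":[0,0,0],"turn":0}]'
python3 - <<'E'
from blk import *
s=snapshot("wrist"); cv2.imwrite("pics/w3.png",s["frame"][:,:,::-1])
st,M=tool(); print(st["tool_pos"],M.round(4),np.degrees(np.arctan2(M[1,0],M[0,0])))
E
```

```text
clock: 6.4
tool_pos: [0.4504, -0.2506, 0.177]
eef_rot: [0.968, 0.25, 0.002, 0.002]
contact_force: [0.1, -0.0, -1.2]
opening: 0.509
clock: 7.02
tool_pos: [0.5163, 0.0063, 0.1745]
eef_rot: [0.968, 0.253, -0.0, -0.0]
contact_force: [0.6, -0.1, -1.3]
opening: 0.506
clock: 7.65
tool_pos: [0.5488, 0.1314, 0.1743]
eef_rot: [0.998, 0.061, -0.001, 0.0]
contact_force: [-0.5, 0.3, -1.0]
opening: 0.507
clock: 8.02
tool_pos: [0.5492, 0.131, 0.1745]
eef_rot: [1.0, -0.013, -0.0, 0.0]
contact_force: [0.3, 0.0, -1.8]
opening: 0.507
[0.54926009 0.13090607 0.17459892] [[ 9.996e-01 -2.670e-02 -4.000e-04]
 [-2.670e-02 -9.996e-01  1.000e-04]
 [-4.000e-04 -1.000e-04 -1.000e+00]] -1.5300075631401842
```

View pics/w3.png

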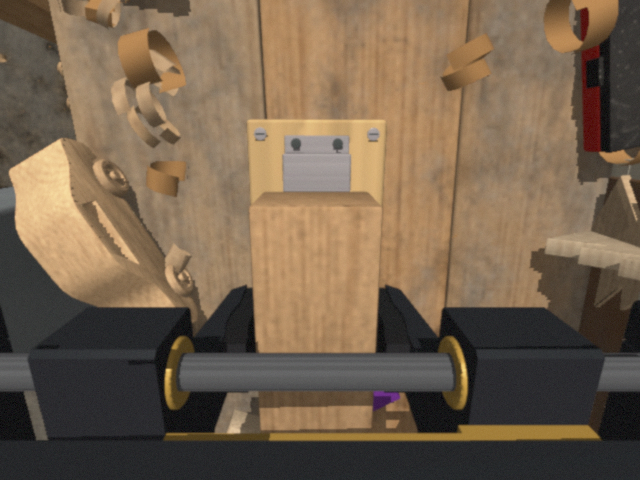

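The wrist view shows the brown block held between the jaws, columns 252–380, centred on the jig base at columns 248–385. Now I'll check how it sits lengthwise.

Run:
```python
from blk import *
s=snapshot("wrist"); P=cloud(s)
m=(abs(P[...,0]-.549)<.018)&(P[...,2]>.188)&(P[...,2]<.2)&(P[...,1]>.12)&(P[...,1]<.23); w=P[m]; print(np.median(w[:,2]),np.percentile(w[:,1],[50,98,99.5]))
m=(abs(P[...,0]-.549)<.06)&(abs(P[...,2]-.018)<.004)&(P[...,1]>.15); print("jig end y (expect .1317+.085)",np.percentile(P[m][:,1],[99,99.8]))
m=(abs(P[...,0]-.549)<.03)&(abs(P[...,2]-.044)<.004)&(P[...,1]>.15); print("stop end (.1317+.060)",np.percentile(P[m][:,1],[99,99.8]))
t=snapshot("top"); Q=cloud(t); m=(abs(Q[...,0]-.549)<.06)&(abs(Q[...,2]-.195)<.012)&(abs(Q[...,1]-.131)<.07); print(m.sum(),np.percentile(Q[m][:,1],[1,99]))
```

```text
0.19414053357882766 [0.15643502 0.18068399 0.18116535]
jig end y (expect .1317+.085) [0.2165763  0.21741421]
stop end (.1317+.060) [0.19119428 0.19159535]
286 [0.08036252 0.11454641]
```

```bash
python3 -m creep '[{"hand":0.03,"slide":[0,-0.0005,0.03],"turn":0},{"hand":0.03,"slide":[0,0,0.04],"turn":0},{"hand":0.03,"slide":[0,0,0.02],"turn":0},{"hand":0.03,"slide":[0,0,0.006],"turn":0},{"hand":0.03,"slide":[0,0,0],"turn":0}]'; python3 -m creep '[{"hand":0.03,"slide":[0,0,0.003],"turn":0},{"hand":0.03,"slide":[0,0,0],"turn":0}]'
```

```text
clock: 8.8
tool_pos: [0.5497, 0.1315, 0.0789]
eef_rot: [1.0, -0.014, 0.0, -0.0]
contact_force: [0.2, -0.2, -1.4]
opening: 0.508
clock: 9.05
tool_pos: [0.5498, 0.1316, 0.0763]
eef_rot: [1.0, -0.014, 0.001, -0.0]
contact_force: [-0.1, -1.2, -1.8]
opening: 0.509
```

```bash
python3 -m creep '[{"hand":0.03,"slide":[-0.001,0,0.002],"turn":0},{"hand":0.03,"slide":[0,0,0.001],"turn":0},{"hand":0.03,"slide":[0,0,0],"turn":0}]'
```

```text
clock: 9.43
tool_pos: [0.5483, 0.1315, 0.0728]
eef_rot: [1.0, -0.014, -0.0, -0.0]
contact_force: [-0.0, -0.1, 0.5]
opening: 0.509
```

```bash
python3 -m creep '[{"hand":0.06,"slide":[0,0,0],"turn":0},{"hand":0.088,"slide":[0,0,0],"turn":0},{"hand":0.088,"slide":[0,0,0],"turn":0},{"hand":0.088,"slide":[0,0,0],"turn":0}]'; python3 -m creep '[{"hand":0.088,"slide":[0,0,-0.03],"turn":0},{"hand":0.088,"slide":[0,0,-0.05],"turn":0},{"hand":0.088,"slide":[0,0,-0.05],"turn":0},{"hand":0.088,"slide":[0,0,0],"turn":0},{"hand":0.088,"slide":[0,0,0],"turn":0}]'
python3 - <<'E'
from blk import *
s=snapshot("wrist"); cv2.imwrite("pics/w4.png",s["frame"][:,:,::-1])
st,M=tool(); print(st["tool_pos"],np.degrees(np.arctan2(M[1,0],M[0,0])),st["opening"])
print(top(s,(.5485,.1317),.093))
s=snapshot("top"); print(top(s,(.5485,.1317),.093,tol=.01))
E
```

```text
clock: 9.93
tool_pos: [0.5485, 0.1315, 0.0727]
eef_rot: [1.0, -0.014, 0.0, -0.0]
contact_force: [-0.1, 0.2, 1.3]
opening: 0.935
clock: 10.55
tool_pos: [0.5479, 0.1315, 0.2023]
eef_rot: [1.0, -0.014, -0.0, -0.0]
contact_force: [-0.1, -0.2, -1.0]
opening: 0.998
[0.54753782 0.13142771 0.2016697 ] -1.632498456001714 0.9935688557200041
(np.int32(8478), np.float64(0.09237865676658863), ((548.1642456054688, 131.7255859375), (99.95512390136719, 45.13457107543945), 88.34970092773438))
(np.int32(423), np.float64(0.09347778588680766), ((546.2211303710938, 112.15669250488281), (63.14510726928711, 45.26665115356445), 87.8524398803711))
```

View pics/w4.png

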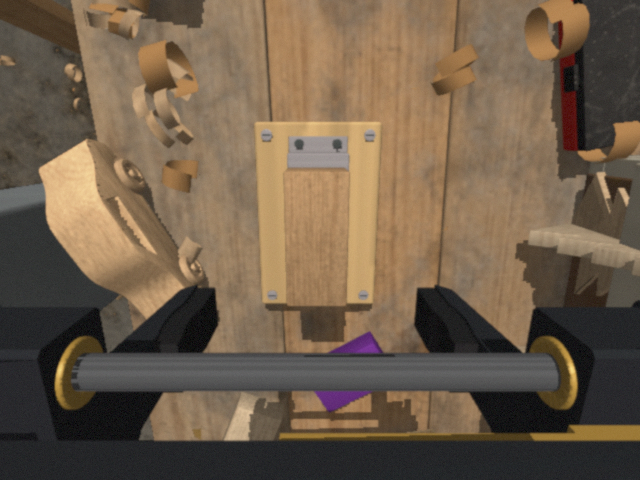

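Brown sits at (0.5482,0.1317) at 88.35°, and its top at 0.0924 means the plate is still up. In the picture it covers (317,235) between the stops. Next, the pale block.

```bash
python3 -m creep '[{"hand":0.088,"slide":[-0.0148,0.049,0],"turn":0},{"hand":0.088,"slide":[-0.0148,0.049,0],"turn":0},{"hand":0.088,"slide":[-0.0148,0.049,0],"turn":0},{"hand":0.088,"slide":[-0.0148,0.049,0],"turn":0},{"hand":0.088,"slide":[-0.0148,0.049,0],"turn":0}]'; python3 -m creep '[{"hand":0.088,"slide":[0,0,0],"turn":7},{"hand":0.088,"slide":[0,0,0],"turn":7.2},{"hand":0.088,"slide":[0,0,0],"turn":7.2},{"hand":0.088,"slide":[0,0,0],"turn":0},{"hand":0.088,"slide":[0,0,0],"turn":0}]'
python3 - <<'E'
from blk import *
s=snapshot("wrist"); cv2.imwrite("pics/w5.png",s["frame"][:,:,::-1])
st,M=tool(); print(st["tool_pos"],np.degrees(np.arctan2(M[1,0],M[0,0])),st["opening"])
print(top(s,(.4669,-.1111),.025,r=.06))
P=cloud(s); q=P-np.array([.4669,-.1111,0]); t=np.array([np.cos(np.radians(-23)),np.sin(np.radians(-23))]); u=q[...,:2]@t; v=q[...,:2]@np.array([t[1],-t[0]])
for a in np.arange(-.1,.1,.01):
    m=(u>a)&(u<a+.01)&(abs(v)<.013)&(P[...,2]<.1); print(round(a,3),m.sum(),P[...,2][m].max().round(4) if m.any() else None)
E
```

```text
clock: 11.28
tool_pos: [0.4662, -0.1126, 0.2015]
eef_rot: [1.0, -0.014, -0.001, -0.0]
contact_force: [1.2, -0.4, 0.4]
opening: 1.001
clock: 11.9
tool_pos: [0.4671, -0.1111, 0.2021]
eef_rot: [0.98, -0.199, -0.001, 0.0]
contact_force: [0.5, -0.3, 0.2]
opening: 0.996
[ 0.46718301 -0.11118078  0.20224373] -22.93831490397302 0.9977959393580201
(np.int32(4878), np.float64(0.024356176607603752), ((466.888671875, -110.373779296875), (79.401123046875, 50.033042907714844), 66.94568634033203))
-0.1 277 0.0015
-0.09 280 0.0014
-0.08 282 0.0011
-0.07 274 0.0014
-0.06 278 0.0015
-0.05 280 0.0012
-0.04 286 0.0015
-0.03 248 0.0261
-0.02 322 0.0266
-0.01 319 0.0266
-0.0 315 0.0264
0.01 330 0.0264
0.02 244 0.0262
0.03 274 0.0013
0.04 272 0.0013
0.05 280 0.0021
0.06 365 0.0199
0.07 361 0.0196
0.08 373 0.0193
0.09 419 0.041
```

View pics/w5.png

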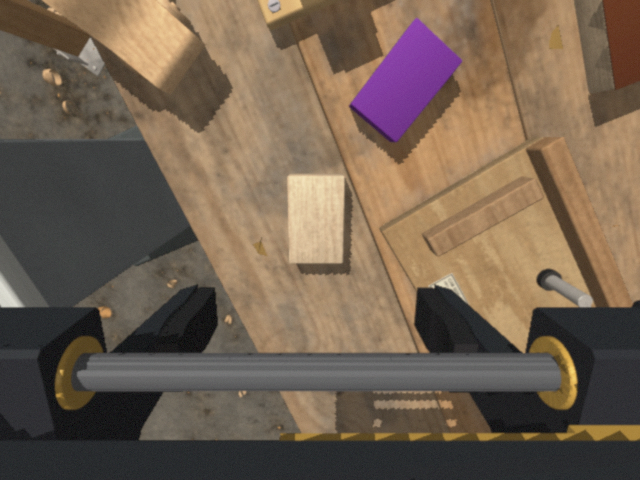

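The pale block is at (316,219), squared to the jaws. The tray base begins 60 mm to its right, so I'll narrow the jaws to 70 mm and descend.

```bash
python3 -m creep '[{"hand":0.07,"slide":[0,-0.0005,0.03],"turn":0},{"hand":0.07,"slide":[0,0,0.05],"turn":0},{"hand":0.07,"slide":[0,0,0.06],"turn":0},{"hand":0.07,"slide":[0,0,0.03],"turn":0},{"hand":0.07,"slide":[0,0,0],"turn":0}]'; python3 -m creep '[{"hand":0.07,"slide":[0,0,0.015],"turn":0},{"hand":0.07,"slide":[0,0,0.006],"turn":0},{"hand":0.07,"slide":[0,0,0],"turn":0},{"hand":0.07,"slide":[0,0,0],"turn":0}]'
```

```text
clock: 12.58
tool_pos: [0.4663, -0.1105, 0.0309]
eef_rot: [0.98, -0.199, -0.002, -0.0]
contact_force: [0.1, -0.0, 0.7]
opening: 0.794
clock: 13.08
tool_pos: [0.468, -0.1108, 0.0122]
eef_rot: [0.98, -0.2, 0.0, -0.0]
contact_force: [-0.2, 0.4, 0.2]
opening: 0.792
```

```bash
python3 -m creep '[{"hand":0.03,"slide":[0,0,0],"turn":0},{"hand":0.03,"slide":[0,0,0],"turn":0},{"hand":0.03,"slide":[0,0,0],"turn":0},{"hand":0.03,"slide":[0,0,0],"turn":0}]' 45; python3 -m creep '[{"hand":0.03,"slide":[0,0,-0.03],"turn":0},{"hand":0.03,"slide":[0,0,-0.05],"turn":0},{"hand":0.03,"slide":[0,0,-0.06],"turn":0},{"hand":0.03,"slide":[0,0,-0.05],"turn":0},{"hand":0.03,"slide":[0,0,0],"turn":0}]'; python3 -c "
from h import *
st,M=tool();a=-1.6;print(st['tool_pos'],np.degrees(np.arctan2(M[1,0],M[0,0])));d=np.array([.5482,.1317,0])-st['tool_pos'];print((M.T@d)[:2])"
```

```text
clock: 13.58
tool_pos: [0.4677, -0.1108, 0.0119]
eef_rot: [0.98, -0.2, 0.0, -0.0]
contact_force: [-0.3, 0.0, 3.9]
opening: 0.566
clock: 14.2
tool_pos: [0.4696, -0.1113, 0.2047]
eef_rot: [0.98, -0.2, 0.004, -0.0]
contact_force: [0.3, 0.8, -2.0]
opening: 0.56
[ 0.46957283 -0.11134671  0.20470781] -23.04890160618792
[-0.02424993 -0.25409718]
```

```bash
python3 -m creep '[{"hand":0.03,"slide":[-0.0048,-0.0508,0],"turn":0},{"hand":0.03,"slide":[-0.0048,-0.0508,0],"turn":0},{"hand":0.03,"slide":[-0.0048,-0.0508,0],"turn":0},{"hand":0.03,"slide":[-0.0048,-0.0508,0],"turn":0},{"hand":0.03,"slide":[-0.0048,-0.0508,0],"turn":0}]'; python3 -m creep '[{"hand":0.03,"slide":[0,0,0],"turn":-7},{"hand":0.03,"slide":[0,0,0],"turn":-7.2},{"hand":0.03,"slide":[0,0,0],"turn":-7.2},{"hand":0.03,"slide":[0,0,0],"turn":0},{"hand":0.03,"slide":[0,0,0],"turn":0}]'
python3 - <<'E'
from blk import *
s=snapshot("wrist"); cv2.imwrite("pics/w6.png",s["frame"][:,:,::-1])
st,M=tool(); print(st["tool_pos"],np.degrees(np.arctan2(M[1,0],M[0,0])),st["opening"])
P=cloud(s);zt=st["tool_pos"][2]+.013
m=(abs(P[...,0]-.548)<.02)&(abs(P[...,2]-zt)<.007)&(P[...,1]>.12)&(P[...,1]<.23); w=P[m]; print("pale end",np.median(w[:,2]),zt,np.percentile(w[:,1],[50,98,99.5]))
m=(abs(P[...,0]-.548)<.02)&(abs(P[...,2]-.093)<.005)&(P[...,1]>.12)&(P[...,1]<.23); w=P[m]; print("brown end",np.median(w[:,2]),np.percentile(w[:,1],[50,98,99.5]))
E
```

```text
clock: 14.82
tool_pos: [0.5443, 0.1338, 0.1999]
eef_rot: [0.98, -0.2, -0.001, 0.001]
contact_force: [0.5, -0.0, -0.3]
opening: 0.563
clock: 15.45
tool_pos: [0.5445, 0.1321, 0.2008]
eef_rot: [1.0, -0.015, -0.001, 0.0]
contact_force: [-0.2, -1.3, 0.2]
opening: 0.562
[0.54464084 0.13216511 0.20101681] -1.7459261849691359 0.5633449306859477
pale end 0.21318907805546758 0.214016808683381 [0.14955803 0.17149278 0.17195676]
brown end 0.09238998582985575 [0.16644972 0.18111866 0.1816359 ]
```

View pics/w6.png

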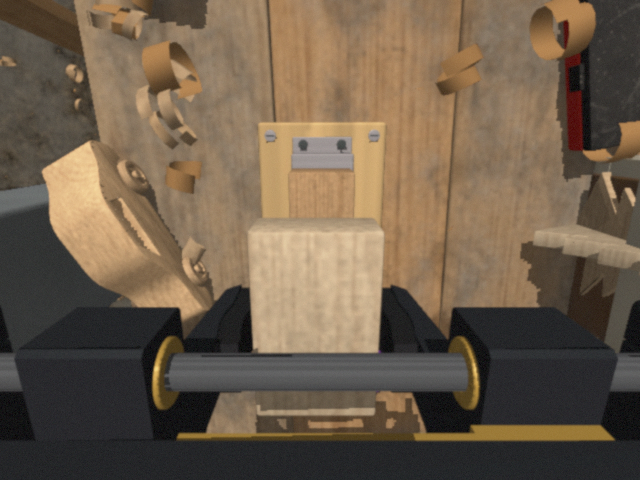

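The pale block is held at (316,290), its lengthwise centre at y≈0.132. It needs +3.7 mm in x. Lowering next.

```bash
python3 -m creep '[{"hand":0.03,"slide":[0.0037,0,0.02],"turn":0},{"hand":0.03,"slide":[0,0,0.04],"turn":0},{"hand":0.03,"slide":[0,0,0.025],"turn":0},{"hand":0.03,"slide":[0,0,0],"turn":0},{"hand":0.03,"slide":[0,0,0],"turn":0}]'
```

```text
clock: 16.12
tool_pos: [0.5493, 0.1322, 0.1175]
eef_rot: [1.0, -0.015, 0.001, -0.0]
contact_force: [-0.3, 1.4, -1.5]
opening: 0.561
```

```bash
python3 -m creep '[{"hand":0.03,"slide":[-0.001,0,0.008],"turn":-0.2},{"hand":0.03,"slide":[0,0,0],"turn":0},{"hand":0.03,"slide":[0,0,0],"turn":0}]'; python3 -m creep '[{"hand":0.03,"slide":[0,0,0.003],"turn":0},{"hand":0.03,"slide":[0,0,0.002],"turn":0},{"hand":0.03,"slide":[0,0,0],"turn":0}]'; python3 -c "
from h import *
for i in range(3):
  s=snapshot('wrist')
  st=get_state();print(st['tool_pos'],st['contact_force'])
cv2.imwrite('pics/w7.png',s['frame'][:,:,::-1])"
```

```text
clock: 16.5
tool_pos: [0.5479, 0.1323, 0.109]
eef_rot: [1.0, -0.013, 0.0, -0.0]
contact_force: [-0.6, 0.2, -1.1]
opening: 0.565
clock: 16.88
tool_pos: [0.5479, 0.1323, 0.1038]
eef_rot: [1.0, -0.013, 0.0, -0.0]
contact_force: [-0.6, -0.0, 1.3]
opening: 0.562
[0.5478564  0.13227878 0.10384585] [-0.29984581 -0.3614275   1.77841747]
[0.54783186 0.13225209 0.10386316] [ 0.51096979 -0.25327904  1.98259818]
[0.54786006 0.13228284 0.10386696] [0.68897625 0.0885542  1.13448945]
```

View pics/w7.png

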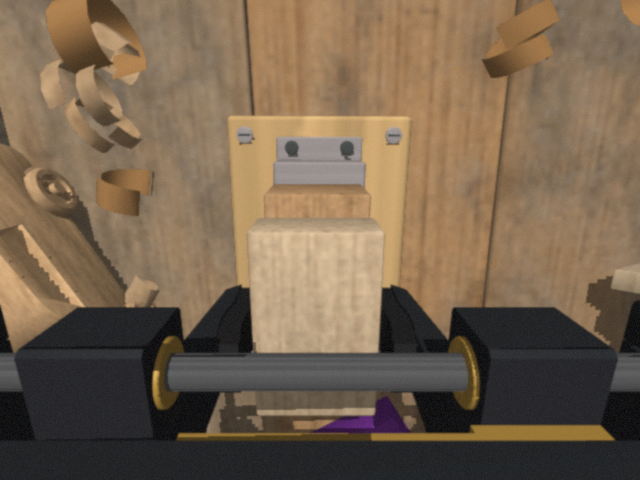

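Pale rests on brown at (316,218), with the force changing sign on contact. Now I'll press in small steps.

```bash
python3 -m creep '[{"hand":0.03,"slide":[0,0,0.002],"turn":0},{"hand":0.03,"slide":[0,0,0.002],"turn":0},{"hand":0.03,"slide":[0,0,0.002],"turn":0},{"hand":0.03,"slide":[0,0,0],"turn":0}]'; python3 -m creep '[{"hand":0.03,"slide":[0,0,0.002],"turn":0},{"hand":0.03,"slide":[0,0,0.002],"turn":0},{"hand":0.03,"slide":[0,0,0],"turn":0}]';python3 -m creep '[{"hand":0.03,"slide":[0,0,0.001],"turn":0},{"hand":0.03,"slide":[0,0,0],"turn":0}]'
```

```text
clock: 17.52
tool_pos: [0.5479, 0.1323, 0.0977]
eef_rot: [1.0, -0.013, 0.0, -0.0]
contact_force: [-0.6, 0.1, 4.9]
opening: 0.561
clock: 17.9
tool_pos: [0.5478, 0.1323, 0.094]
eef_rot: [1.0, -0.013, 0.0, -0.0]
contact_force: [-1.2, 0.3, 6.8]
opening: 0.563
clock: 18.15
tool_pos: [0.5478, 0.1323, 0.093]
eef_rot: [1.0, -0.013, 0.0, -0.0]
contact_force: [-1.0, -0.2, 7.0]
opening: 0.565
```

```bash
for i in 1 2; do :; done; python3 -m creep '[{"hand":0.03,"slide":[0,0,0.001],"turn":0},{"hand":0.03,"slide":[0,0,0],"turn":0}]'; python3 -m creep '[{"hand":0.03,"slide":[0,0,0.001],"turn":0},{"hand":0.03,"slide":[0,0,0],"turn":0}]'; python3 -m creep '[{"hand":0.03,"slide":[0,0,0.0005],"turn":0},{"hand":0.03,"slide":[0,0,0],"turn":0}]'
```

```text
clock: 18.4
tool_pos: [0.5478, 0.1323, 0.0921]
eef_rot: [1.0, -0.013, 0.0, -0.0]
contact_force: [-1.3, 0.1, 8.3]
opening: 0.563
clock: 18.65
tool_pos: [0.5479, 0.1323, 0.0912]
eef_rot: [1.0, -0.013, 0.0, -0.0]
contact_force: [-0.7, -0.8, 8.4]
opening: 0.56
clock: 18.9
tool_pos: [0.5479, 0.1322, 0.0909]
eef_rot: [1.0, -0.013, 0.0, -0.0]
contact_force: [-1.0, 0.1, 10.1]
opening: 0.561
```

```bash
python3 -m creep '[{"hand":0.03,"slide":[0,0,0.0005],"turn":0},{"hand":0.03,"slide":[0,0,0],"turn":0}]'; python3 -m creep '[{"hand":0.03,"slide":[0,0,0.0005],"turn":0},{"hand":0.03,"slide":[0,0,0],"turn":0}]'; python3 -m creep '[{"hand":0.03,"slide":[0,0,0.0005],"turn":0},{"hand":0.03,"slide":[0,0,0],"turn":0}]'
```

```text
clock: 19.15
tool_pos: [0.5479, 0.1323, 0.0909]
eef_rot: [1.0, -0.013, 0.0, -0.0]
contact_force: [-2.5, 0.6, 13.6]
opening: 0.563
clock: 19.4
tool_pos: [0.5479, 0.1323, 0.0909]
eef_rot: [1.0, -0.013, 0.0, -0.0]
contact_force: [-3.7, -0.2, 19.1]
opening: 0.563
clock: 19.65
tool_pos: [0.5478, 0.1323, 0.0909]
eef_rot: [1.0, -0.013, 0.0, -0.0]
contact_force: [-3.6, -0.2, 22.9]
opening: 0.565
```

The stack is bottomed: z stays at 0.0909 while the force rises about 8 N per mm commanded. I'll check moment balance and pose.

Run:
```python
from blk import *
s=snapshot("wrist"); cv2.imwrite("pics/w8.png",s["frame"][:,:,::-1])
st,M=tool(); print(st["tool_pos"],np.degrees(np.arctan2(M[1,0],M[0,0])),M[:,2],st["contact_force"],st["moment"])
P=cloud(s)
for nm,z,lo in (("pale",.104,.12),("brown",.079,.17)):
    m=(abs(P[...,0]-.548)<.03)&(abs(P[...,2]-z)<.005)&(P[...,1]>lo)&(P[...,1]<.23); w=P[m]
    c=np.linalg.lstsq(np.c_[w[:,:2]-w[:,:2].mean(0),np.ones(len(w))],w[:,2],rcond=None)[0]
    print(nm,len(w),np.median(w[:,2]),"y end",np.percentile(w[:,1],99.5),"x",np.percentile(w[:,0],[1,99]),"slope",c[:2])
t=snapshot("scene"); cv2.imwrite("pics/s8.png",cv2.resize(t["frame"][160:260,200:330,::-1],None,fx=5,fy=5))
```

```text
[0.54783699 0.13226572 0.09087058] -1.4567690565125684 [ 8.81405272e-04  9.11809432e-04 -9.99999196e-01] [-4.38333506 -0.30411735 22.1776598 ] [-0.14754907  1.08502983  0.04275904]
pale 17141 0.10336568282361899 y end 0.17205624713164544 x [0.52192715 0.57389064] slope [-0.00023813 -0.01055464]
brown 2944 0.07838457273925031 y end 0.18201033085982557 x [0.52752032 0.57151905] slope [-0.00739657 -0.20695006]
```

View pics/w8.png

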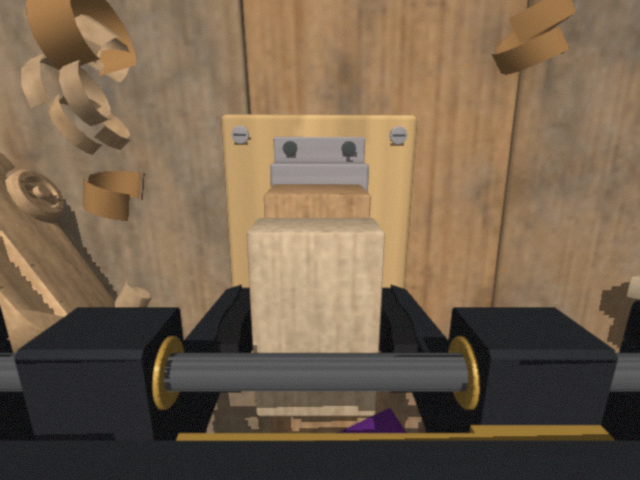

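View pics/s8.png

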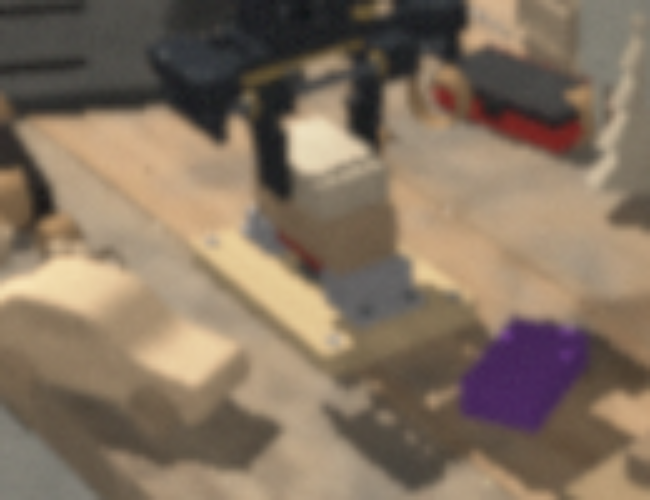

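```bash
python3 -m creep '[{"hand":0.03,"slide":[0,0,0.0003],"turn":0},{"hand":0.03,"slide":[0,0,0],"turn":0},{"hand":0.03,"slide":[0,0,0],"turn":0},{"hand":0.03,"slide":[0,0,0],"turn":0},{"hand":0.03,"slide":[0,0,0],"turn":0}]'; python3 -m creep '[{"hand":0.03,"slide":[0,0,0],"turn":0},{"hand":0.03,"slide":[0,0,0],"turn":0},{"hand":0.03,"slide":[0,0,0],"turn":0},{"hand":0.03,"slide":[0,0,0],"turn":0}]'; python3 -c "
from plant import *
print(finish_job()); s=get_state(); print(s['clock'],s['tool_pos'],s['contact_force'])"
```

```text
clock: 20.38
tool_pos: [0.5479, 0.1323, 0.0909]
eef_rot: [1.0, -0.013, 0.001, -0.001]
contact_force: [-3.8, -0.7, 26.5]
opening: 0.562
clock: 20.88
tool_pos: [0.5479, 0.1323, 0.0909]
eef_rot: [1.0, -0.013, 0.001, -0.001]
contact_force: [-4.9, 0.3, 26.0]
opening: 0.563
the job is handed in; nothing more can be done
None
the job is handed in; nothing more can be done
```

I laid the brown block on the red plate and let go of it, then set the pale block on top and pressed the stack down onto the stops. I handed the job in at about 21 s, still holding it pressed; the hand-in gives no verdict.

- **Brown block:** After release it was within about 1 mm of the plate centre and about 0.2° off the jig axis. The plate was still up, with the block's top measured at 0.0924 m against 0.093 m expected.
- **Press:** The tool stopped at z = 0.0909 m, about 13–14 mm below first contact. It stayed there while the vertical force rose from 10 to 26 N, so the stack is hard on the stops and well under the 70 N limit. Position and force held steady over the last second.
- **Block heights:** When pressed, the tops measured 0.1034 m (pale) and 0.0784 m (brown), against 0.104 and 0.079 m expected. The pale block is centred on the brown to about 1 mm.
- **Force on each stop:** I had no direct reading. The wrist moment suggests the load is roughly even, and there was a small sideways force of about 4–5 N.
- **Failed or disagreeing checks:**
  - The overhead camera's fit of the placed brown block was no use because the gripper hid part of it.
  - The slope fit on the visible strip of the brown block in the last picture mixed in its end face, so I ignored it.
- **Bystanders:** The arm's path stayed clear of the car, tape measure and sanding block. I did not re-measure their positions at the end.

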